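# Dispense adapters from a shutter hopper into a cup

### The arm

A 7-joint arm with a two-finger parallel gripper is mounted at the origin on the work surface; the furniture and walls round the work are solid. World frame = base frame: x ahead of the robot, y to its left, z up, the work surface at z = 0. Lengths are in m, angles in rad, forces in N, time in s.
With the tool pointing down it reaches from about 0.425 to 1.025 m from the base axis. Payload 9.4 kg.
Tool frame: the origin (TCP) lies between the finger pads; the fingertips stand 17 mm ahead of it and the grasp point (between the pads) lies 2 mm behind it; z points along the fingers, y is the line along which they close (so a half turn about z gives the same grasp; the last joint's range is limited). The gripper opens to 93 mm and grips with 3 to 60 N. Pads are 15 mm wide; open, the fingers measure 128 mm over their backs; the gripper's body (75 mm by 188 mm) begins 65 mm behind the grasp point.
Start: joints at [-1.246, 0.599, -0.003, 1.599, 0.002, 0.943, -0.08], TCP at [0.284, 0.667, 0.236] pointing down, gripper open.
Joint ranges: [-2.57, 2.57], [-0.35, 1.97], [-1.29, 1.29], [0.11, 2.56], [-1.05, 4.19], [0.11, 1.86], [-2.63, 2.63]. Speed limits (rad/s): [2.22, 2.22, 3.01, 3.01, 3.14, 3.14, 3.14].

### API

Orientations are given as a rotation vector (axis times angle).
In Python, from workcell import robot gives the robot as it stands.
- The arm moves only by the shell command python3 -m jog 'ROWS'. ROWS is JSON, a list of rows, each a list of 7 numbers: the gripper command: -1 is fully open, 1 is shut, values between are in proportion, then the shift along the world's x, y, z in cm, then the turn, a rotation vector about the world's x, y, z in degrees. In form: [[grip, x, y, z, ax, ay, az], ...]. A call has 1 to 10 rows; each row shifts and turns the commanded pose from where the row before left it; what a row does not reach is not made up. A row lasts 1/10 s, in which the tool goes at most 50 mm and 8.59 degrees, less where a joint would pass 70% of its speed; a pose out of reach is approached as far as the arm can. A call with a gripper value outside its range is refused whole. The fingers move at their own pace and stop on an object; the grip force is fixed at half the most. Time passes only in rows, so rows that do not move let the fingers close. It gives the time, the measured TCP pose, the force, the opening and the grip force at its end, in the units of the state.
- robot.read_state(): the state, without advancing time (a new reading comes with each control period).
- robot.capture(name): name is "side" or "top" or "wrist"; returns a dict with "img" (384x512x3 uint8, blue, green, red), "K" (3x3 intrinsics, pixels), "origin" and "rotation" of the camera in the world. Camera axes: x right, y down, z forward; pixel columns grow to the right and rows downward; lengths in m; the calibration is good to about 2 mm. A picture is of the moment at which its call begins. There is no depth.
- robot.hand_in(): hands the job in; it is judged then, once.
The state is a dict: "time_s": time; "qpos": joint angles; "qvel": joint speeds; "effort": joint torques, N m; "tcp_pos": TCP position; "tcp_rot": TCP orientation; "contact_force": force on the tool from outside, world axes, zero at the start; "ft_torque": the same for the moment, N m; "finger_gap": opening from 0.0 (shut) to 1.0 (fully open); "gripper_force": force on a finger pad.
Only numpy, scipy, OpenCV 4.12 (cv2) and the standard library are available. Lean on these libraries where they do the work, as an engineer would, in place of code of your own. Each camera call takes 0.05 s, during which the arm holds its last target. There are 200 camera calls.

### The job

Two small gravity hoppers stand side by side on the desk, and one of them has a cup under it. Slide that hopper's shutter open by its upright post so that its three adapters drop into the cup, then slide the shutter fully shut again. Leave the other hopper's shutter shut and the cup standing in its place.

Things in the scene. Friction and masses are not known exactly. Their poses are not given: they have to be found in the camera images.
- hopper_a: the hopper with the cup under it: fixed grey metal unit, 86 x 80 mm, 165 mm high. Open-topped square chute (46 mm inside, flared rim) on a back plate, open below at front and sides. A flat steel shutter (top 99 mm above the desk) is the chute's floor and slides level towards the robot. Origin: on the desk under the chute's centre; z up, front at -x.
- post_a (a point): grip point on the round black upright post, 16 mm in diameter, on the front end of the shutter of the hopper with the cup. Post top 17 mm above, shutter plate 43 mm below this point, free all round. The shut post stands 80 mm in front of the chute's centre (chute face 54 mm, flared rim about 47 mm behind it). Axes: z up, x from post to chute: opens along -x, shuts along +x.
- shutter_a (a joint): how far the shutter of the hopper with the cup is pulled out, in m: 0 fully shut, 0.052 fully open (end stops at both). It moves with about 2 N of friction and stays where it is left. The adapters fall out by the time it is fully open.
- cup: black round cup, 64 mm outside diameter, 72 mm high, 3 mm wall, open at the top, standing loose inside a low ring on the foot of its hopper, centred under the chute; origin at the centre of its underside, z up along its axis.
- adapter1_mid (a point): one of the three metal coaxial adapters lying loose in the hopper above the cup, 19 mm in diameter and 27 mm long; this point is its centre
- adapter2_mid (a point): one of the three metal coaxial adapters lying loose in the hopper above the cup, 19 mm in diameter and 27 mm long; this point is its centre
- adapter3_mid (a point): one of the three metal coaxial adapters lying loose in the hopper above the cup, 19 mm in diameter and 27 mm long; this point is its centre
- shutter_b (a joint): how far the shutter of the other hopper (same build, no cup under it, other adapters in it) is pulled out, in m: 0 fully shut. Must stay shut.

How it is judged:
By the outcome, as a careful person would: the job done as asked, in the order asked, and still so for the second after the job is handed in, with the robot touching nothing.
It also fails if it takes over 32 s, if anything falls off the work surface, if the arm or the gripper's body presses on something with over 40 N, if the wrist force passes 120 N, or if a joint passes its speed limit or range.

## Working session

There is one attempt and no reset: what is moved stays moved. The work goes in short steps, Python scripts to look and compute and a shell command to move; the robot and the scene stay as the last step left them, time stands still between calls to the robot, and variables do not carry over. Pictures are saved under pics/ and viewed, at most 10 in all, crops included, and the job is handed in when it is done.

```bash
mkdir -p pics; python3 - <<'E'
from workcell import robot
import cv2,pickle
d={}
for n in("side","top"):
    c=robot.capture(n);d[n]=c;cv2.imwrite(f"pics/{n}0.png",c["img"]);print(n,c["K"].tolist(),c["origin"],c["rotation"])
pickle.dump(d,open("c0.pkl","wb"))
s=robot.read_state();print(s["time_s"],s["tcp_pos"],s["tcp_rot"])
E
```

```text
side [[363.2116341211205, 0.0, 254.7838016351076], [0.0, 363.2116341211205, 187.33688638447228], [0.0, 0.0, 1.0]] [ 0.45628339 -0.45493369  0.61036565] [-2.1949473   0.04349133 -0.04781983]
top [[479.98673701446194, 0.0, 249.95015391472032], [0.0, 479.98673701446194, 186.36855771067977], [0.0, 0.0, 1.0]] [0.38272672 0.24659447 0.95515119] [-2.19310075  2.14365433 -0.146436  ]
0.1 [0.28340652 0.66688287 0.23484526] [-6.26854907e-01 -3.07831232e+00  2.17555800e-03]
```

View pics/side0.png

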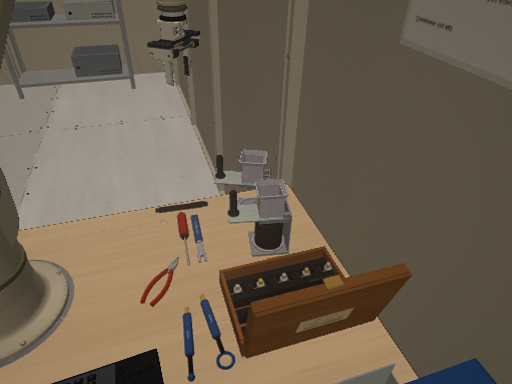

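View pics/top0.png

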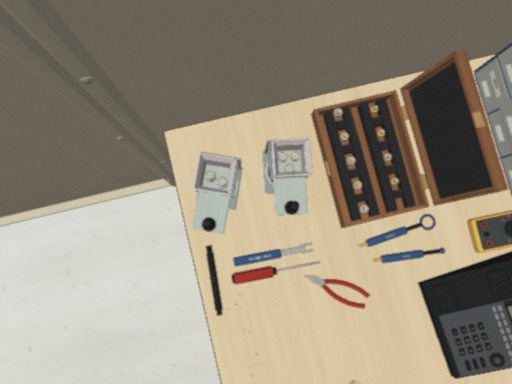

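The side view shows the cup under the nearer hopper (post about 233,203). In the top view this is the right-hand hopper, with its post at about 291,207. I'll enlarge both.

```bash
python3 - <<'E'
import cv2,pickle,numpy as np
d=pickle.load(open("c0.pkl","rb"))
a=d["side"]["img"][140:260,205:305];b=d["top"]["img"][130:250,250:330]
a=cv2.resize(a,None,fx=4,fy=4,interpolation=2);b=cv2.resize(b,None,fx=4,fy=4,interpolation=2)
cv2.imwrite("pics/z.png",np.hstack([a,b]))
E
```

```text
(no output)
```

View pics/z.png

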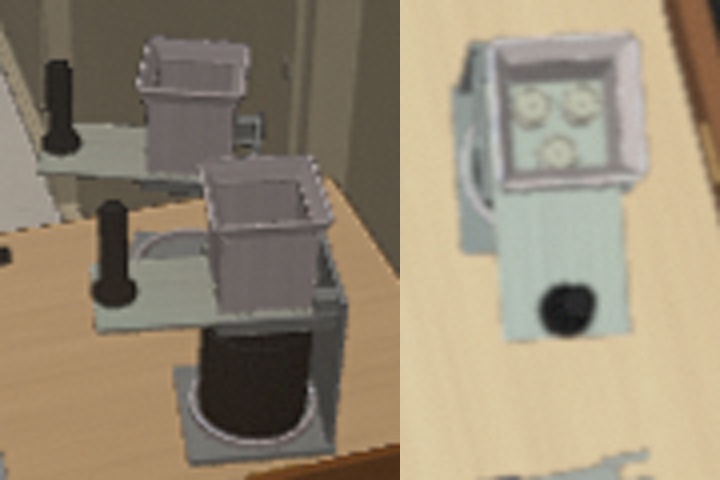

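```bash
cat > h.py <<'E'
import numpy as np
from scipy.spatial.transform import Rotation as R
def ray(c,p):
    r=np.array(c["rotation"]);r=R.from_rotvec(r).as_matrix() if r.ndim==1 else r
    return np.array(c["origin"]), r@np.linalg.solve(c["K"],[p[0],p[1],1.])
def atz(c,p,z):
    o,d=ray(c,p);return o+d*(z-o[2])/d[2]
E
python3 - <<'E'
import pickle
from h import *
d=pickle.load(open("c0.pkl","rb"));np.set_printoptions(precision=4,suppress=True)
S=lambda u,v:(205+u/4-.4,140+v/4-.4); T=lambda u,v:(250+(u-400)/4-.4,130+v/4-.4)
s,t=d["side"],d["top"]
print("post side",atz(s,S(113,206),.158),atz(s,S(113,294),.102)); print("post top",atz(t,T(568,310),.13))
f=[atz(t,T(*p),.099) for p in((505,340),(632,333),(497,190),(622,190))];print(np.array(f))
r=np.array([atz(t,T(*p),.165) for p in((490,38),(640,36),(650,185),(497,190))]);print(r,r.mean(0))
for a in(f[2]-f[0],f[3]-f[1],r[0]-r[3],r[1]-r[2]):print(np.degrees(np.arctan2(a[1],a[0])))
for a in(f[1]-f[0],r[1]-r[0],r[2]-r[3]):print(np.degrees(np.arctan2(a[1],a[0]))+90)
ad=r.mean(0)-atz(t,T(568,310),.13);print("post->chute",ad,np.degrees(np.arctan2(ad[1],ad[0])))
from workcell import robot
q=robot.read_state();print(R.from_rotvec(q["tcp_rot"]).as_matrix())
E
```

```text
post side [0.4488 0.1595 0.158 ] [0.4478 0.1548 0.102 ]
post top [0.4464 0.161  0.13  ]
[[0.4347 0.1858 0.099 ]
 [0.4391 0.129  0.099 ]
 [0.5022 0.1904 0.099 ]
 [0.5035 0.134  0.099 ]]
[[0.5573 0.1987 0.165 ]
 [0.5598 0.1356 0.165 ]
 [0.4966 0.131  0.165 ]
 [0.493  0.1948 0.165 ]] [0.5267 0.165  0.165 ]
3.9386103823385206
4.445817753241662
3.525532245318461
4.187516863657796
4.45656632124151
2.2517984364866663
3.2756862888272025
post->chute [0.0803 0.004  0.035 ] 2.8833511084214996
[[-0.9204  0.3911 -0.0004]
 [ 0.3911  0.9204 -0.0013]
 [-0.0002 -0.0014 -1.    ]]
```

```bash
python3 -m jog '[[-1,1.4,-4.4,0,0,0,2.7],[-1,1.4,-4.4,0,0,0,2.7],[-1,1.4,-4.4,0,0,0,2.7],[-1,1.4,-4.4,0,0,0,2.7],[-1,1.4,-4.4,0,0,0,2.7],[-1,1.4,-4.4,0,0,0,2.7],[-1,1.4,-4.4,0,0,0,2.7],[-1,1.4,-4.4,0,0,0,2.7],[-1,1.4,-4.4,0,0,0,2.7],[-1,1.4,-4.4,0,0,0,2.7]]'; python3 -m jog '[[-1,1.1,-3.4,0,0,0,0],[-1,1.1,-3.4,0,0,0,0],[-1,0,0,0,0,0,0],[-1,0,0,0,0,0,0]]'
python3 - <<'E'
from workcell import robot
import cv2,pickle
from h import *
s=robot.read_state();m=R.from_rotvec(s["tcp_rot"]).as_matrix();print(s["tcp_pos"],m.round(3),s["qpos"])
d={}
for n in("wrist","top"): d[n]=robot.capture(n);
cv2.imwrite("pics/w1.png",d["wrist"]["img"]);pickle.dump(d,open("c1.pkl","wb"))
E
```

```text
time_s: 1.1
tcp_pos: [0.4237, 0.2254, 0.2356]
tcp_rot: [-0.112, 3.14, -0.0]
contact_force: [1.1, 1.1, -0.7]
finger_gap: 0.997
gripper_force: 0.0
time_s: 1.5
tcp_pos: [0.4456, 0.1587, 0.2356]
tcp_rot: [0.106, -3.14, -0.0]
contact_force: [0.6, -0.2, -0.5]
finger_gap: 0.998
gripper_force: 0.0
[0.44563437 0.15867595 0.23556242] [[-0.998 -0.067 -0.   ]
 [-0.067  0.998  0.   ]
 [ 0.     0.    -1.   ]] [-0.38341543  0.30249199 -0.10036     2.15602693  0.04704791  0.68512638
  1.12242994]
```

View pics/w1.png

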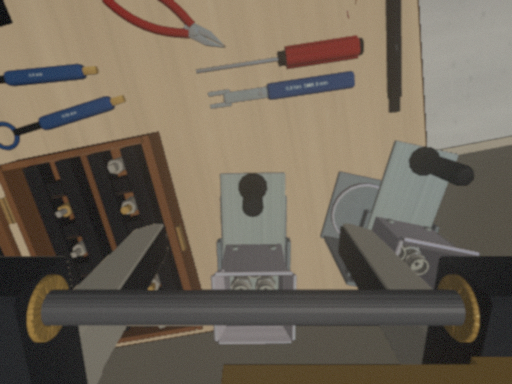

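The wrist view shows the post between the open fingers, with its base at (252,187) and its top at about (253,208). The shutter is lined up with the tool.

```bash
python3 - <<'E'
import pickle
from h import *
d=pickle.load(open("c1.pkl","rb"))["wrist"]
print(d["origin"],atz(d,(253,208),.159),atz(d,(252,187),.102))
for p in((221,173),(284,173),(220,243),(285,238)):print(atz(d,p,.099))
E
```

```text
[0.37059509 0.15358757 0.38505772] [0.4483663  0.15912767 0.159     ] [0.44855011 0.15831655 0.102     ]
[0.43847771 0.13029956 0.099     ]
[0.43472146 0.18559328 0.099     ]
[0.50553961 0.13219516 0.099     ]
[0.49638423 0.19229345 0.099     ]
```

```bash
python3 -m jog '[[-1,0.1,0,-2.5,0,0,0],[-1,0.1,0,-2.5,0,0,0],[-1,0.1,0,-2.4,0,0,0],[-1,0,0,-2,0,0,0],[-1,0,0,0,0,0,0]]'; python3 -m jog '[[1,0,0,0,0,0,0],[1,0,0,0,0,0,0],[1,0,0,0,0,0,0],[1,0,0,0,0,0,0],[1,0,0,0,0,0,0],[1,0,0,0,0,0,0],[1,0,0,0,0,0,0],[1,0,0,0,0,0,0]]'; python3 -c "
from workcell import robot;print(robot.read_state()['qpos'])"
```

```text
time_s: 2.1
tcp_pos: [0.447, 0.1603, 0.1396]
tcp_rot: [0.113, -3.136, 0.002]
contact_force: [0.6, -0.4, -0.8]
finger_gap: 0.996
gripper_force: 0.0
time_s: 2.9
tcp_pos: [0.4485, 0.1592, 0.1416]
tcp_rot: [-0.109, 3.14, 0.0]
contact_force: [-0.4, -0.3, 0.6]
finger_gap: 0.361
gripper_force: 0.0
[-0.40098144  0.45651917 -0.08126669  2.24363369  0.0834241   0.44402624
  1.09085905]
```

```bash
python3 -m jog '[[1,0,0,0,0,0,0],[1,0,0,0,0,0,0],[1,0,0,0,0,0,0],[1,0,0,0,0,0,0],[1,0,0,0,0,0,0],[1,0,0,0,0,0,0]]'; python3 -m jog '[[1,-0.5,-0.03,0,0,0,0],[1,-0.5,-0.03,0,0,0,0],[1,-0.5,-0.03,0,0,0,0],[1,-0.5,-0.03,0,0,0,0],[1,0,0,0,0,0,0],[1,0,0,0,0,0,0]]'; python3 -c "
from workcell import robot;print(robot.read_state()['qpos'])"
```

```text
time_s: 3.5
tcp_pos: [0.4485, 0.1587, 0.1416]
tcp_rot: [0.108, -3.139, 0.001]
contact_force: [1.0, -5.2, 0.3]
finger_gap: 0.166
gripper_force: 30.0
time_s: 4.1
tcp_pos: [0.4279, 0.1571, 0.1415]
tcp_rot: [0.108, -3.139, 0.002]
contact_force: [-0.7, -6.6, 2.6]
finger_gap: 0.166
gripper_force: 30.0
[-0.41890005  0.44016518 -0.07861873  2.28555175  0.08378695  0.42001719
  1.07295976]
```

```bash
python3 -m jog '[[1,-0.5,-0.03,0,0,0,0],[1,-0.5,-0.03,0,0,0,0],[1,-0.5,-0.03,0,0,0,0],[1,-0.5,-0.03,0,0,0,0],[1,-0.5,-0.03,0,0,0,0],[1,-0.5,-0.03,0,0,0,0],[1,-0.2,-0.01,0,0,0,0],[1,-0.1,0,0,0,0,0],[1,0,0,0,0,0,0],[1,0,0,0,0,0,0]]'; python3 -c "
from workcell import robot;print(robot.read_state()['qpos'])
import cv2,numpy as np
a=robot.capture('side')['img'][140:260,205:305];b=robot.capture('wrist')['img']
a=cv2.resize(a,None,fx=3.2,fy=3.2,interpolation=2)
cv2.imwrite('pics/o.png',np.hstack([a,b[:, 100:420]]))"
```

```text
time_s: 5.1
tcp_pos: [0.3969, 0.1547, 0.1416]
tcp_rot: [-0.105, 3.138, -0.002]
contact_force: [8.2, -12.1, -4.3]
finger_gap: 0.166
gripper_force: 30.0
[-0.45207045  0.41479052 -0.07282941  2.35058123  0.08448962  0.37749362
  1.0407028 ]
```

View pics/o.png

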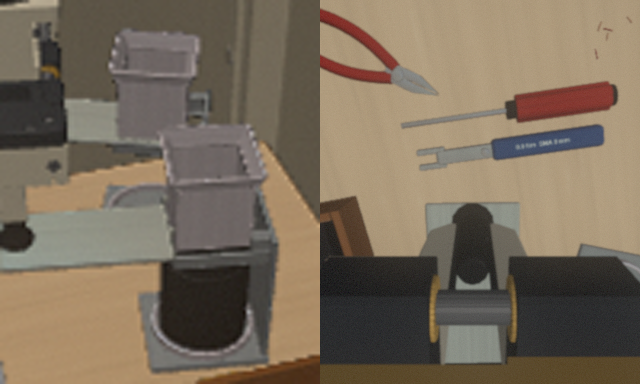

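The shutter is at its open stop: about 51.8 mm of travel, with force rising. Next I check from above that the chute is empty.

```bash
python3 -m jog '[[1,-0.05,-0.1,0,0,0,0],[1,0,0,0,0,0,0],[1,0,0,0,0,0,0],[1,0,0,0,0,0,0],[1,0,0,0,0,0,0]]'; python3 -c "
from workcell import robot
import cv2,numpy as np
b=robot.capture('top')['img'][120:250,240:340]
cv2.imwrite('pics/t2.png',cv2.resize(b,None,fx=4,fy=4,interpolation=2))"
```

```text
time_s: 5.7
tcp_pos: [0.3969, 0.1546, 0.1416]
tcp_rot: [-0.106, 3.137, 0.0]
contact_force: [10.1, -8.1, -6.5]
finger_gap: 0.168
gripper_force: 30.0
```

View pics/t2.png

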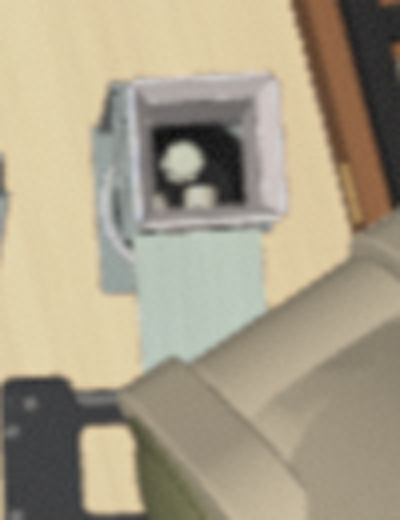

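The chute floor is gone, and the three light adapters are visible against the black cup interior at (182,160), (200,195) and (158,202). Now I close the shutter.

```bash
python3 -m jog '[[1,0.5,0.04,0,0,0,0],[1,0.5,0.04,0,0,0,0],[1,0.5,0.04,0,0,0,0],[1,0.5,0.04,0,0,0,0],[1,0.5,0.04,0,0,0,0],[1,0.5,0.04,0,0,0,0],[1,0.5,0.04,0,0,0,0],[1,0.5,0.04,0,0,0,0],[1,0.5,0.04,0,0,0,0],[1,0,0,0,0,0,0]]';python3 -m jog '[[1,0.5,0.04,0,0,0,0],[1,0.3,0,0,0,0,0],[1,0.2,0,0,0,0,0],[1,0,0,0,0,0,0],[1,0,0,0,0,0,0],[1,0,0,0,0,0,0]]'
```

```text
time_s: 6.75
tcp_pos: [0.4401, 0.1581, 0.1416]
tcp_rot: [0.108, -3.139, 0.001]
contact_force: [1.5, -6.9, 0.7]
finger_gap: 0.17
gripper_force: 30.0
time_s: 7.35
tcp_pos: [0.449, 0.1587, 0.1415]
tcp_rot: [0.109, -3.138, 0.001]
contact_force: [-3.8, -5.2, 5.1]
finger_gap: 0.165
gripper_force: 30.0
```

```bash
python3 -m jog '[[1,0.15,0,0,0,0,0],[1,0,0,0,0,0,0],[1,0,0,0,0,0,0]]'; python3 -m jog '[[-1,0,0,0,0,0,0],[-1,0,0,0,0,0,0],[-1,0,0,0,0,0,0],[-1,0,0,0,0,0,0],[-1,0,0,0,0,0,0],[-1,0,0,0,0,0,0],[-1,0,0,0,0,0,0]]'; python3 -m jog '[[-1,0,0,1.5,0,0,0],[-1,0,0,2.5,0,0,0],[-1,0,0,3,0,0,0],[-1,0,0,3,0,0,0],[-1,-1,3,0,0,0,0],[-1,-1,4,0,0,0,0],[-1,-1,4,0,0,0,0],[-1,-1,4,0,0,0,0],[-1,0,4,0,0,0,0],[-1,0,0,0,0,0,0]]'; python3 -c "
from workcell import robot
import cv2,numpy as np,pickle
d={n:robot.capture(n) for n in('side','top')};pickle.dump(d,open('c2.pkl','wb'))
a=cv2.resize(d['side']['img'][140:260,205:305],None,fx=4,fy=4,interpolation=2);b=cv2.resize(d['top']['img'][130:250,250:330],None,fx=4,fy=4,interpolation=2)
cv2.imwrite('pics/z2.png',np.hstack([a,b]))"
```

```text
time_s: 7.65
tcp_pos: [0.449, 0.1587, 0.1415]
tcp_rot: [0.11, -3.136, 0.002]
contact_force: [-8.3, -3.5, 8.8]
finger_gap: 0.165
gripper_force: 30.0
time_s: 8.35
tcp_pos: [0.4516, 0.1592, 0.1416]
tcp_rot: [-0.109, 3.14, 0.0]
contact_force: [-0.0, -0.1, -0.3]
finger_gap: 0.714
gripper_force: 0.0
time_s: 9.35
tcp_pos: [0.4104, 0.355, 0.2417]
tcp_rot: [-0.119, 3.139, 0.005]
contact_force: [-0.2, -0.5, -0.7]
finger_gap: 1.003
gripper_force: 0.0
```

View pics/z2.png

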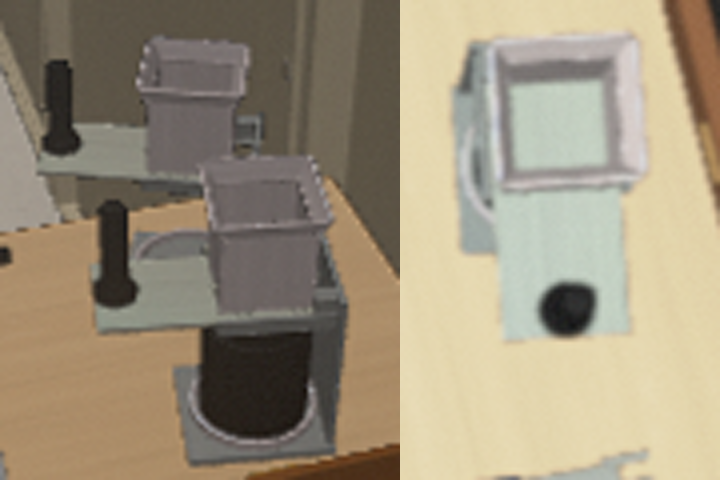

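The chute is empty and the shutter is shut, with the post back at its original pixels (113,203 side; 568,310 top). The cup is in place, and hopper B is unchanged.

```bash
python3 -c "
from workcell import robot;print(robot.hand_in())"
```

```text
the job is handed in; nothing more can be done
None
```

The three adapters dropped into the cup, that hopper's shutter is fully shut again, the cup and the other hopper are undisturbed, and I handed the job in at about 9.5 s of the 32 s allowed.

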